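# Refit the push-and-turn cap of a vacuum filter

## Task

The fresh filter is already in the vacuum canister beside the microscopes: put the black cap back on. Bring its two lugs into the slots of the mouth (the head sits at no exact angle, so feel or look for them), press it fully home against the spring, turn it clockwise to the stop while holding it down, then let it rise so that it is locked, and let go. Press no harder than it needs, and leave the other things on the bench where they are.

Things in the scene. Friction and masses are not known exactly. Their poses are not given: they have to be found in the camera images.
- canister: Vacuum filter canister fixed to the bench: steel foot plate 100 x 84 mm, round base with a tube of 8 mm running into the bench 60 mm to either side (+y, -y), clear bowl 62 mm across and on top a ribbed aluminium head ring 68 mm across, rim 96 mm above the bench. Origin: on the bench, on the axis; z up. The head cracks if pressed and twisted with more than 50 N in all.
- mouth (a point): Centre of the open mouth in the head, on the axis at rim height; axes as the canister's. A round hole 42 mm across in an inward lip, with two opposite slots for the cap's lugs, 12 mm wide, out to 27 mm radius, a black dash on the rim at each. From above they lie 60 degrees counter-clockwise from the x axis, give or take 50: the head is screwed on at any angle, not shown by these axes.
- filter_top (a point): Centre of the grey top (36 mm across) of the filter in the canister, 9 mm below the rim when free. It slides up and down on a spring: the cap's plug meets it with about 2 N and needs about 12 N (1.1 N per mm) when fully home. Only then it turns: clockwise (seen from above) 60 degrees from the slots' middle, with a hard stop at 64; let go there, it rises 4 mm into locking notches 8 degrees wide.
- cap_grip (a point): Loose black cap, 50 mm tall, 60 to 95 g, right way up on the bench: a wing grip (46 long x 12 thick x 26 mm high) on a round flange (64 mm across, 6 mm thick) on a plug. This point is the middle of the wing: 37 mm above the plug's lower end, 19 mm above the flange's underside, 13 mm below the wing's top. x along the wing, y across its thickness, z up. Same after half a turn.
- lug (a point): Outer end of one of the cap's two lugs. They stick out of the plug (39 mm across, 18 mm long, end bevelled) to 24.5 mm radius, in line with the wing; 9 mm wide, 4 mm thick, their undersides 6 mm above the plug's end. Height of the wing's middle above the rim: 31 mm with the lugs on top of the lip, 28 resting on the filter with the lugs in the slots, 19 fully home (flange on the rim), 23 locked.
- old_filter: Used filter standing on the bench: pleated cylinder 36 mm across, 55 mm tall. Leave it alone. Origin: centre of its underside.
- wafer_carrier: Closed round white wafer carrier, 66 mm across, 13 mm tall, lying on the bench. Leave it alone. Origin: centre of its underside.
- tweezers: Steel wafer tweezers, 120 mm long, 9 mm tall, lying on the bench along their x axis. Leave them alone. Origin: about mid-length on the bench.
Things that resemble listed ones, but are neither listed nor needed, are in the scene too. What is meant by the canister is not blue, and is the larger of those in its own colour. What is shaped like the part that bears cap_grip but blue is not meant.

How it is judged:
By the outcome, as a careful person would: the job done as asked, in the order asked, and still so for the second after the job is handed in, with the robot touching nothing.
It also fails if it takes over 72 s, if anything falls off the work surface, if the arm or the gripper's body presses on something with over 40 N, if the wrist force passes 120 N, or if a joint passes its speed limit or range.

## Robot

A 6-joint arm with a two-finger parallel gripper is mounted at the origin on the work surface. World frame = base frame: x ahead of the robot, y to its left, z up, the work surface at z = 0. Lengths are in m, angles in rad, forces in N, time in s.
With the tool pointing down it reaches from about 0.375 to 0.75 m from the base axis. Payload 9 kg.
Tool frame: the origin (TCP) lies midway between the tips of the shut fingers; the grasp point (between the pads) lies 19 mm behind it (r.pinch_z is the x of the grasp point in the tool frame, in m); x points along the fingers, z is the direction in which the jaws open and shut, and the axes are right-handed (so a half turn about x gives the same grasp; the last joint's range is limited). The gripper opens to 85 mm and grips with 20 to 120 N. Pads are 22 mm wide; open, the fingers measure 114 mm over their backs; the gripper's body (76 mm by 85 mm) begins 54 mm behind the grasp point. The pads swing forward as they close: fully open they stand 13 mm farther back than shut.
Start: joints at [-1.376, 0.104, 0.097, 1.564, 0, 1.353], TCP at [0.241, -0.55, 0.231] pointing down, gripper open.
Joint ranges: [-2.99, 2.99], [-0.84, 1.86], [-1.1, 1.16], [-1.84, 2.11], [-1.51, 1.56], [-3.14, 3.14]. Speed limits (rad/s): [2.22, 2.22, 2.57, 3.14, 3.14, 3.14].

## Interface

Orientations are given as a 3x3 rotation matrix whose columns are the frame's x, y, z axes.
In Python, from cell import r, viewer, finish_job gives the robot as it stands.
- The arm moves only by the tool send_rows, never from a script. Its argument "moves" is a list that holds one entry, the list of rows, each a list of 7 numbers: the shift along the tool's x, y, z each as a share of 0.03 m, from -1 to 1, then the turn, a rotation vector about the tool's x, y, z each as a share of 0.1 rad, from -1 to 1, then the closure, from 0 (fully open) to 1 (shut). A call has 1 to 12 rows; each row shifts and turns the commanded pose from where the row before left it, along the tool's axes as they then stand; what a row does not reach is not made up. A row lasts 1/10 s, in which the tool goes at most 50 mm and 8.59 degrees, less where a joint would pass 70% of its speed; a pose out of reach is approached as far as the arm can. A call with a number of a shift or a turn outside -1 to 1 is refused whole. A call with a gripper value outside its range is refused whole. The fingers move at their own pace and stop on an object; the grip force is fixed at half the most. Time passes only in rows, so rows that do not move let the fingers close. It gives the time, the measured TCP pose, the force and the opening at its end, in the units of the state.
- r.get_state(): the state, without advancing time (a new reading comes with each control period).
- viewer.camera(name): name is "side" or "top"; returns a dict with "image" (400x640x3 uint8, red, green, blue), "range_z" (400x640 float32, m along the optical axis (not along the pixel's ray), 0 where there is no reading), "K" (3x3 intrinsics, pixels), "pose" (4x4, takes a point from camera to world coordinates). Camera axes: x right, y up, looking along -z (the intrinsics and any distortion apply to the point x, -y, -z); pixel columns grow to the right and rows downward; lengths in m; the calibration is good to about 2 mm. A picture is of the moment at which its call begins.
- finish_job(): hands the job in, once; it reports no verdict.
The state is a dict: "clock": time; "q": joint angles; "joint_vel": joint speeds; "tau": joint torques, N m; "ee_pos": TCP position; "eef_rot": TCP orientation; "ft_force": force on the tool from outside, world axes, zero at the start; "moment": the same for the moment, N m; "gripper_width": opening from 0.0 (shut) to 1.0 (fully open).
Only numpy, scipy, OpenCV 4.12 (cv2) and the standard library are available. Lean on these libraries where they do the work, as an engineer would, in place of code of your own. Each camera call takes 0.05 s, during which the arm holds its last target. There are 200 camera calls.

## Working session

There is one attempt and no reset: what is moved stays moved. The work goes in short steps, Python scripts to look and compute and a tool call to move; the robot and the scene stay as the last step left them, time stands still between calls to the robot, and variables do not carry over. Pictures are saved under pics/ and viewed, about 8 in all and at most 12, crops included, and the job is handed in when it is done.

Besides the shell and the picture viewer there is one more tool, called after "Emit:" as a command line: name --argument value ..., lists and objects as JSON in quotes. send_rows: Moves the arm, as the interface text tells. Shift numbers are shares of 0.03 m and turn numbers shares of 0.1 rad, none past 1 either way. Its arguments: {"type":"object","properties":{"moves":{"type":"array"}},"required":["moves"]}

```bash
ls; mkdir -p pics
cat > h.py <<'E'
import numpy as np, cv2
from cell import r, viewer, finish_job
def cam(n):
    c=viewer.camera(n); np.savez('last_%s.npz'%n,**c); return c
def world(c,u,v,z=None):
    """pixel arrays -> world; by range, or on plane z"""
    K,T=c['K'],c['pose']; u=np.asarray(u,float); v=np.asarray(v,float)
    d=np.stack([(u-K[0,2])/K[0,0],-(v-K[1,2])/K[1,1],-np.ones_like(u)],-1)
    if z is None: 
        p=d*c['range_z'][v.astype(int),u.astype(int)][...,None]
        return p@T[:3,:3].T+T[:3,3]
    w=d@T[:3,:3].T; return T[:3,3]+w*((z-T[2,3])/w[...,2])[...,None]
def pix(c,p):
    T=c['pose'];q=(np.asarray(p)-T[:3,3])@T[:3,:3];K=c['K']
    return K[0,2]-K[0,0]*q[...,0]/q[...,2], K[1,2]+K[1,1]*q[...,1]/q[...,2]
def save(c,name,box=None,s=1):
    im=c['image'][...,::-1]
    if box: im=im[box[1]:box[3],box[0]:box[2]]
    cv2.imwrite('pics/'+name,cv2.resize(im,None,fx=s,fy=s,interpolation=cv2.INTER_CUBIC))
E
python3 - <<'E'
from h import *
for n in('top','side'):
    c=cam(n); save(c,n+'1.png'); print(n,c['K'].tolist(),c['pose'].round(3).tolist(),c.keys())
print(r.get_state(), r.pinch_z)
E
```

```text
pics
top [[395.1118781878627, 0.0, 312.13201430702105], [0.0, 395.1118781878627, 208.29483399978784], [0.0, 0.0, 1.0]] [[0.02, 0.992, -0.121, 0.501], [-0.999, 0.023, 0.025, -0.001], [0.028, 0.12, 0.992, 0.875], [0.0, 0.0, 0.0, 1.0]] dict_keys(['image', 'range_z', 'K', 'pose'])
side [[408.0179339618058, 0.0, 317.9961165537422], [0.0, 408.0179339618058, 208.6301291492381], [0.0, 0.0, 1.0]] [[-0.997, 0.064, -0.052, 0.552], [-0.078, -0.543, 0.836, 0.698], [0.025, 0.837, 0.546, 0.537], [0.0, 0.0, 0.0, 1.0]] dict_keys(['image', 'range_z', 'K', 'pose'])
{'clock': 0.1, 'q': array([-1.37569436e+00,  1.04631506e-01,  9.65507731e-02,  1.56393784e+00,
        3.00378484e-05,  1.35309984e+00]), 'joint_vel': array([-4.09583996e-04, -6.01687696e-04,  8.94790964e-04, -7.31354668e-04,
       -8.05462211e-05, -3.51750039e-04]), 'tau': array([ 6.67175482e-03, -5.58210254e+01,  5.04718602e+01,  1.31762715e-02,
       -1.58950133e-04, -1.34009207e-05]), 'ee_pos': array([ 0.24066208, -0.5492804 ,  0.23060689]), 'eef_rot': array([[-2.07485671e-04,  9.16001781e-01,  4.01174144e-01],
       [ 1.20488584e-03,  4.01174090e-01, -9.16001036e-01],
       [-9.99999253e-01,  2.93311956e-04, -1.18691545e-03]]), 'ft_force': array([-0.21573117,  0.2997157 ,  0.48866245]), 'moment': array([0.09047306, 0.01344266, 0.02159316]), 'gripper_width': 1.006115808618192} -0.0187
```

View pics/top1.png

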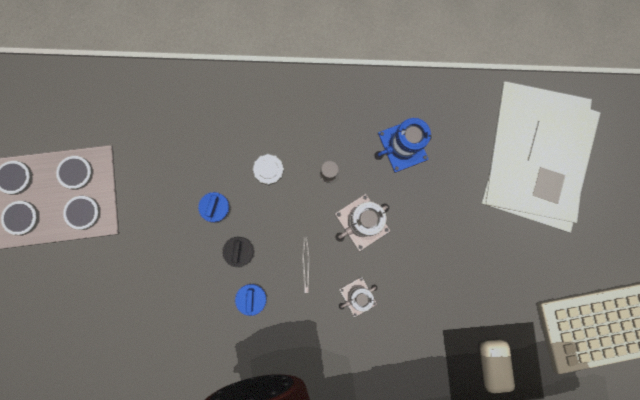

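View pics/side1.png

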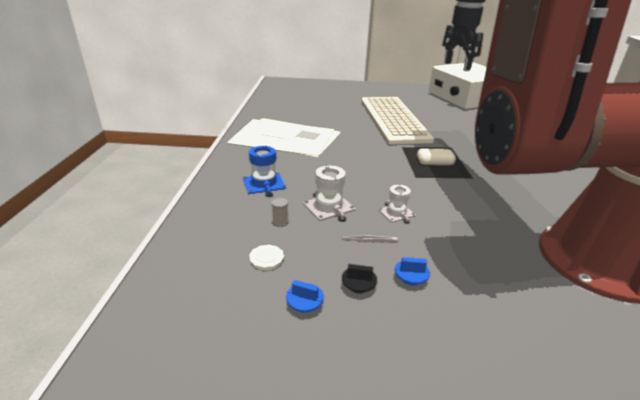

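The top view shows the black cap at (238,251), between two blue caps. The larger grey canister's rim is at (369,218), the small decoy at (362,299), and the tweezers at (306,265). Next I'll measure the cap and canister.

Run:
```python
from h import *
for n in('top','side'):
    c=dict(np.load('last_%s.npz'%n)); 
    vv,uu=np.mgrid[0:400,0:640]; P=world(c,uu,vv); ok=c['range_z']>0
    for nm,box in (('cap',(222,234,256,268) if n=='top' else (338,258,382,296)),('can',(345,195,392,242) if n=='top' else (308,160,352,222))):
        b=(slice(box[1],box[3]),slice(box[0],box[2])); p=P[b].reshape(-1,3)[ok[b].ravel()]
        for lo,hi in ((.018,.03),(.03,.046),(.046,.06)) if nm=='cap' else ((.07,.089),(.089,.094),(.094,.10)):
            q=p[(p[:,2]>lo)&(p[:,2]<hi)]
            if len(q)>4:
                (cx,cy),rad=cv2.minEnclosingCircle(q[:,:2].astype(np.float32)); m=q.mean(0)
                w,V=np.linalg.eigh(np.cov(q[:,:2].T)); print(n,nm,lo,hi,len(q),m.round(4),'circ',round(cx,4),round(cy,4),round(rad,4),'ang',np.degrees(np.arctan2(V[1,1],V[0,1])).round(1),np.sqrt(w).round(4), np.percentile(q[:,2],95).round(4))
    s=11 if n=='top' else 10
    boxes=[(214,228,262,276),(345,193,393,241)] if n=='top' else [(335,255,385,305),(305,160,355,210)]
    np.save('b.npy',0)
    ims=[cv2.resize(c['image'][y0:y1,x0:x1,::-1],(390,390),interpolation=cv2.INTER_CUBIC) for x0,y0,x1,y1 in boxes]
    globals()['I'+n]=np.hstack(ims)
cv2.imwrite('pics/zoom1.png',cv2.resize(np.vstack([Itop,Iside]),(600,600)))
```

```text
top cap 0.018 0.03 578 [0.5083 0.1326 0.0252] circ 0.5084 0.1333 0.033 ang 88.0 [0.017  0.0181] 0.0278
top cap 0.03 0.046 25 [0.5092 0.1276 0.0388] circ 0.5082 0.1281 0.0219 ang 174.8 [0.0002 0.0131] 0.0455
top cap 0.046 0.06 134 [0.5079 0.1332 0.0507] circ 0.5081 0.1338 0.0227 ang 174.4 [0.0036 0.0131] 0.0532
top can 0.07 0.089 279 [ 0.577  -0.1327  0.0858] circ 0.5787 -0.1346 0.0348 ang 126.5 [0.012  0.0151] 0.0888
top can 0.089 0.094 87 [ 0.58   -0.133   0.0908] circ 0.5786 -0.1356 0.0348 ang 117.2 [0.014  0.0167] 0.0936
top can 0.094 0.1 503 [ 0.5788 -0.1354  0.0966] circ 0.5791 -0.1357 0.034 ang -153.6 [0.0195 0.0205] 0.0988
side cap 0.018 0.03 483 [0.5101 0.1475 0.0239] circ 0.5095 0.1355 0.033 ang 175.3 [0.0113 0.0181] 0.0275
side cap 0.03 0.046 173 [0.5099 0.1398 0.0382] circ 0.5092 0.1378 0.0227 ang 174.2 [0.0009 0.0131] 0.0455
side cap 0.046 0.06 137 [0.5088 0.136  0.0493] circ 0.5095 0.1367 0.0229 ang 173.6 [0.0036 0.0133] 0.051
side can 0.07 0.089 315 [ 0.5794 -0.1207  0.0819] circ 0.5798 -0.1325 0.0342 ang 86.3 [0.0171 0.02  ] 0.0883
side can 0.089 0.094 85 [ 0.5812 -0.1236  0.0917] circ 0.58 -0.1316 0.0335 ang 96.6 [0.0181 0.0219] 0.0939
side can 0.094 0.1 200 [ 0.5801 -0.1325  0.0955] circ 0.5807 -0.1344 0.0352 ang 135.3 [0.02   0.0201] 0.097
```

View pics/zoom1.png

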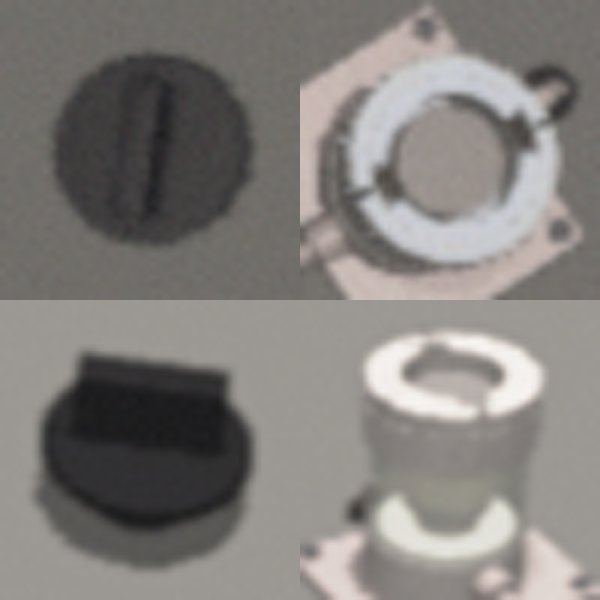

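```bash
cat >> h.py <<'E'
from scipy.spatial.transform import Rotation as Ro
def go(x,y,z,ang):
    """print shift/turn (in move units) to TCP xyz, tool down, tool z axis at ang deg"""
    s=r.get_state(); a=np.radians(ang); zt=np.array([np.cos(a),np.sin(a),0]); xt=np.array([0,0,-1.])
    R=np.stack([xt,np.cross(zt,xt),zt],1); C=s['eef_rot']
    print('shift if not turned',(C.T@(np.array([x,y,z])-s['ee_pos'])/.03).round(2),'shift once turned',(R.T@(np.array([x,y,z])-s['ee_pos'])/.03).round(2),
      'turn',(Ro.from_matrix(C.T@R).as_rotvec()/.1).round(2))
def st():
    s=r.get_state(); C=s['eef_rot']; print('t',round(s['clock'],2),'p',s['ee_pos'].round(4),'zang',np.degrees(np.arctan2(C[1,2],C[0,2])).round(2),'tilt',C[:2,0].round(4),'F',s['ft_force'].round(2),'M',s['moment'].round(2),'w',round(s['gripper_width']*85,1),'q',s['q'].round(2))
E
python3 - <<'E'
from h import *
c=dict(np.load('last_top.npz'))
p=world(c,np.array([384.2,355.4,380.2,359.1]),np.array([213,223.7,214.3,222.1]),.096);print(p.round(4))
for i in(0,2): d=p[i+1]-p[i];print(np.degrees(np.arctan2(d[1],d[0])),np.hypot(*d[:2]),(p[i]+p[i+1])/2)
# foot plate / tube direction: dark slot pixels on lip as cross-check by brightness in ring 22-26 mm
vv,uu=np.mgrid[190:245,340:398]; q=world(c,uu,vv,.096); g=c['image'][190:245,340:398].mean(-1)
for rad in (.0245,.029):
  a=np.radians(np.arange(0,360,4)); u,v=pix(c,np.stack([.579+rad*np.cos(a),-.1357+rad*np.sin(a),0*a+.096],-1))
  G=cv2.remap(c['image'].mean(-1).astype(np.float32),u.astype(np.float32)[None],v.astype(np.float32)[None],1)[0]; print(rad,list(zip(range(0,360,4),G.astype(int)))[20:38],list(zip(range(0,360,4),G.astype(int)))[65:83])
go(.5088,.1355,.15,84.2)
E
```

```text
[[ 0.59   -0.1653  0.096 ]
 [ 0.5673 -0.1078  0.096 ]
 [ 0.5872 -0.1573  0.096 ]
 [ 0.5706 -0.1152  0.096 ]]
111.54037227489943 0.061799956873847955 [ 0.57860774 -0.13658142  0.096     ]
111.44983485794631 0.04524928017204469 [ 0.57888647 -0.1362453   0.096     ]
0.0245 [(80, np.int64(200)), (84, np.int64(198)), (88, np.int64(194)), (92, np.int64(174)), (96, np.int64(134)), (100, np.int64(101)), (104, np.int64(86)), (108, np.int64(89)), (112, np.int64(92)), (116, np.int64(98)), (120, np.int64(109)), (124, np.int64(136)), (128, np.int64(171)), (132, np.int64(199)), (136, np.int64(202)), (140, np.int64(203)), (144, np.int64(203)), (148, np.int64(204))] [(260, np.int64(204)), (264, np.int64(204)), (268, np.int64(203)), (272, np.int64(197)), (276, np.int64(164)), (280, np.int64(124)), (284, np.int64(99)), (288, np.int64(83)), (292, np.int64(81)), (296, np.int64(84)), (300, np.int64(81)), (304, np.int64(98)), (308, np.int64(129)), (312, np.int64(177)), (316, np.int64(200)), (320, np.int64(203)), (324, np.int64(201)), (328, np.int64(201))]
0.029 [(80, np.int64(203)), (84, np.int64(200)), (
[... 165 characters left out ...]
177)), (120, np.int64(195)), (124, np.int64(198)), (128, np.int64(201)), (132, np.int64(203)), (136, np.int64(203)), (140, np.int64(207)), (144, np.int64(202)), (148, np.int64(202))] [(260, np.int64(201)), (264, np.int64(203)), (268, np.int64(204)), (272, np.int64(204)), (276, np.int64(200)), (280, np.int64(193)), (284, np.int64(190)), (288, np.int64(189)), (292, np.int64(147)), (296, np.int64(150)), (300, np.int64(186)), (304, np.int64(191)), (308, np.int64(195)), (312, np.int64(198)), (316, np.int64(204)), (320, np.int64(202)), (324, np.int64(202)), (328, np.int64(201))]
shift if not turned [  2.71  17.34 -17.32] shift once turned [ 2.69 -6.59 23.61] turn [-2.628e+01 -0.000e+00 -2.000e-02]
```

Emit:
send_rows --moves '[[[0,0,0,-1,0,0,0],[0,0,0,-1,0,0,0],[0,0,0,-1,0,0,0],[0,0,0,-1,0,0,0],[0,0,0,-1,0,0,0],[0,0,0,-1,0,0,0],[0,0,0,-1,0,0,0],[0,0,0,-1,0,0,0],[0,0,0,-1,0,0,0],[0,0,0,-1,0,0,0],[0,0,0,-1,0,0,0],[0,0,0,-1,0,0,0]]]'

```text
clock: 1.3
ee_pos: [0.2407, -0.5494, 0.2308]
eef_rot: [[-0.0, -0.046, 0.999], [0.001, 0.999, 0.046], [-1.0, 0.001, -0.0]]
ft_force: [-1.2, 0.4, -1.0]
gripper_width: 0.999
```

Emit:
send_rows --moves '[[[0,0,0,-1,0,0,0],[0,0,0,-1,0,0,0],[0,0,0,-1,0,0,0],[0,0,0,-1,0,0,0],[0,0,0,-1,0,0,0],[0,0,0,-1,0,0,0],[0,0,0,-1,0,0,0],[0,0,0,-1,0,0,0],[0,0,0,-1,0,0,0],[0,0,0,-1,0,0,0],[0,0,0,-1,0,0,0],[0,0,0,-1,0,0,0]]]'

```text
clock: 2.5
ee_pos: [0.2407, -0.5494, 0.2308]
eef_rot: [[-0.0, -0.948, 0.319], [0.001, 0.319, 0.948], [-1.0, 0.0, 0.001]]
ft_force: [-0.2, -0.1, 0.3]
gripper_width: 1.002
```

```bash
python3 -c "
from h import *
st();go(.5088,.1355,.12,84.2)"
```

```text
t 2.5 p [ 0.2407 -0.5494  0.2308] zang 71.4 tilt [-0.0002  0.0008] F [-0.19 -0.1   0.35] M [-0.02  0.05  0.01] w 85.1 q [-1.38  0.1   0.1   1.56 -0.   -1.05]
shift if not turned [ 3.71 -1.19 24.49] shift once turned [ 3.69 -6.58 23.62] turn [-2.23  0.01 -0.  ]
```

Emit:
send_rows --moves '[[[0,0,0,-0.75,0,0,0],[0,0,0,-0.75,0,0,0],[0,0,0,-0.75,0,0,0],[0,-0.27,0.98,0,0,0,0],[0,-0.27,0.98,0,0,0,0],[0,-0.27,0.98,0,0,0,0],[0,-0.27,0.98,0,0,0,0],[0,-0.27,0.98,0,0,0,0],[0,-0.27,0.98,0,0,0,0],[0,-0.27,0.98,0,0,0,0],[0,-0.27,0.98,0,0,0,0],[0,-0.27,0.98,0,0,0,0]]]'

```text
clock: 3.7
ee_pos: [0.3408, -0.2927, 0.231]
eef_rot: [[-0.0, -0.995, 0.104], [0.0, 0.104, 0.995], [-1.0, 0.0, 0.0]]
ft_force: [1.5, 0.1, 0.5]
gripper_width: 0.998
```

Emit:
send_rows --moves '[[[0,-0.27,0.98,0,0,0,0],[0,-0.27,0.98,0,0,0,0],[0,-0.27,0.98,0,0,0,0],[0,-0.27,0.98,0,0,0,0],[0,-0.27,0.98,0,0,0,0],[0,-0.27,0.98,0,0,0,0],[0,-0.27,0.98,0,0,0,0],[0,-0.27,0.98,0,0,0,0],[0,-0.27,0.98,0,0,0,0],[0,-0.27,0.98,0,0,0,0],[0,-0.27,0.98,0,0,0,0],[0,-0.27,0.98,0,0,0,0]]]'

```text
clock: 4.9
ee_pos: [0.474, 0.0482, 0.231]
eef_rot: [[-0.0, -0.995, 0.103], [-0.0, 0.103, 0.995], [-1.0, 0.0, -0.0]]
ft_force: [0.5, -0.3, 0.8]
gripper_width: 0.999
```

```bash
python3 -c "
from h import *
st();go(.5088,.1355,.07,84.2)"
```

```text
t 4.9 p [0.474  0.0482 0.231 ] zang 84.06 tilt [-0.0004 -0.0001] F [ 0.53 -0.29  0.76] M [-0.05 -0.07 -0.02] w 84.9 q [-0.17 -0.27 -0.26  1.58 -0.   -0.07]
shift if not turned [ 5.36 -0.85  3.02] shift once turned [ 5.37 -0.86  3.01] turn [-0.02 -0.   -0.  ]
```

Emit:
send_rows --moves '[[[0.3,-0.3,0.9,0,0,0,0],[0.6,-0.3,0.9,0,0,0,0],[0.9,-0.2,0.9,0,0,0,0],[0.9,0,0,0,0,0,0],[0.9,0,0,0,0,0,0],[0.9,0,0,0,0,0,0],[0.8,0,0,0,0,0,0],[0,0,0,0,0,0,0],[0,0,0,0,0,0,0]]]'

```text
clock: 5.8
ee_pos: [0.5058, 0.1249, 0.0725]
eef_rot: [[-0.001, -0.995, 0.104], [-0.0, 0.104, 0.995], [-1.0, 0.001, -0.0]]
ft_force: [-0.3, -0.5, 0.8]
gripper_width: 0.998
```

```bash
python3 -c "
from h import *
st();go(.5088,.1355,.028,84.2)"
```

```text
t 5.8 p [0.5058 0.1249 0.0725] zang 84.05 tilt [-0.0008 -0.0001] F [-0.28 -0.48  0.76] M [-0.02 -0.06  0.05] w 84.8 q [-0.01 -0.1  -0.4   1.28 -0.    0.09]
shift if not turned [ 1.48 -0.06  0.36] shift once turned [ 1.48 -0.06  0.36] turn [-0.03 -0.   -0.01]
```

Emit:
send_rows --moves '[[[0,-0.06,0.36,-0.03,0,0,0],[0.5,0,0,0,0,0,0],[0.5,0,0,0,0,0,0],[0.47,0,0,0,0,0,0],[0,0,0,0,0,0,0],[0,0,0,0,0,0,0]]]'

```text
clock: 6.4
ee_pos: [0.5084, 0.1353, 0.0275]
eef_rot: [[-0.001, -0.995, 0.101], [-0.0, 0.101, 0.995], [-1.0, 0.001, -0.0]]
ft_force: [0.7, 0.4, -0.2]
gripper_width: 1.001
```

```bash
python3 -c "
from h import *
st();go(.5088,.1355,.028,84.2)
c=cam('side');save(c,'grasp1.png',(250,180,450,330),3)"
```

```text
t 6.4 p [0.5084 0.1353 0.0275] zang 84.22 tilt [-0.0014 -0.0001] F [ 0.68  0.41 -0.24] M [-0.07 -0.01 -0.05] w 85.1 q [ 0.01 -0.05 -0.43  1.19 -0.    0.11]
shift if not turned [-0.02 -0.01  0.01] shift once turned [-0.02 -0.01  0.01] turn [ 0.   -0.   -0.01]
```

View pics/grasp1.png

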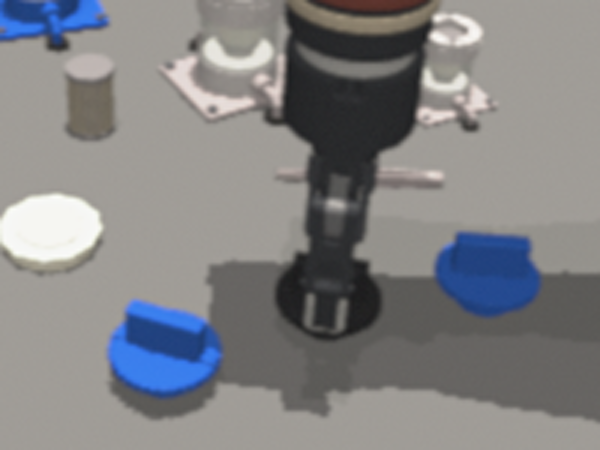

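The fingers straddle the black cap's wing around (325,280) and are centred on it, so I'll close.

Emit:
send_rows --moves '[[[0,0,0,0,0,0,0.5],[0,0,0,0,0,0,0.8],[0,0,0,0,0,0,1],[0,0,0,0,0,0,1],[0,0,0,0,0,0,1],[0,0,0,0,0,0,1],[0,0,0,0,0,0,1],[0,0,0,0,0,0,1],[0,0,0,0,0,0,1],[0,0,0,0,0,0,1]]]'

```text
clock: 7.45
ee_pos: [0.509, 0.1354, 0.0281]
eef_rot: [[-0.0, -0.995, 0.101], [-0.0, 0.101, 0.995], [-1.0, 0.0, -0.0]]
ft_force: [0.1, -0.6, -0.0]
gripper_width: 0.121
```

```bash
python3 -c "
from h import *
st()"
```

```text
t 7.45 p [0.509  0.1354 0.0281] zang 84.22 tilt [-0.0001 -0.0001] F [ 0.15 -0.57 -0.04] M [ 0.03  0.05 -0.03] w 10.3 q [ 0.01 -0.05 -0.43  1.19 -0.    0.11]
```

Emit:
send_rows --moves '[[[-0.5,0,0,0,0,0,1],[-0.8,0,0,0,0,0,1],[-0.8,0,0,0.9,0,0,1],[-0.8,0,0,1,0,0,1],[-0.8,0,0,1,0,0,1],[-0.8,0,0,1,0,0,1],[-0.5,0,0,1,0,0,1],[0,0,0,1,0,0,1],[0,0,0,1,0,0,1],[0,0,0,1,0,0,1],[0,0,0,1,0,0,1],[0,0,0,1,0,0,1]]]'

```text
clock: 8.65
ee_pos: [0.5091, 0.1355, 0.1794]
eef_rot: [[0.001, -0.458, 0.889], [-0.0, 0.889, 0.458], [-1.0, -0.0, 0.001]]
ft_force: [-0.2, 0.1, -0.0]
gripper_width: 0.123
```

Emit:
send_rows --moves '[[[0,0,0,1,0,0,1],[0,0,0,0,0,0,1]]]'

```text
clock: 8.85
ee_pos: [0.5091, 0.1355, 0.1793]
eef_rot: [[0.001, -0.37, 0.929], [-0.0, 0.929, 0.37], [-1.0, -0.0, 0.001]]
ft_force: [0.7, 0.3, -1.5]
gripper_width: 0.126
```

```bash
python3 -c "
from h import *
st();go(.5798,-.1344,.17,21.7)"
```

```text
t 8.85 p [0.5091 0.1355 0.1793] zang 21.69 tilt [ 0.0009 -0.0001] F [ 0.7   0.28 -1.46] M [-0.   -0.02  0.01] w 10.7 q [ 0.01 -0.12 -0.22  1.47 -0.    1.2 ]
shift if not turned [ 0.31 -9.23 -1.14] shift once turned [ 0.31 -9.23 -1.14] turn [-0.    0.01  0.  ]
```

Emit:
send_rows --moves '[[[0,-0.83,-0.1,0,0,0,1],[0,-0.93,-0.12,0,0,0,1],[0,-0.93,-0.12,0,0,0,1],[0,-0.93,-0.12,0,0,0,1],[0,-0.93,-0.12,0,0,0,1],[0,-0.93,-0.12,0,0,0,1],[0,-0.93,-0.12,0,0,0,1],[0,-0.93,-0.12,0,0,0,1],[0,-0.93,-0.1,0,0,0,1],[0,-0.93,-0.1,0,0,0,1],[0.3,0,0,0,0,0,1],[0,0,0,0,0,0,1]]]'

```text
clock: 10.05
ee_pos: [0.579, -0.1336, 0.1682]
eef_rot: [[-0.002, -0.372, 0.928], [0.001, 0.928, 0.372], [-1.0, 0.001, -0.001]]
ft_force: [0.0, -0.2, -1.4]
gripper_width: 0.125
```

Emit:
send_rows --moves '[[[0.5,0,0,0,0,0,1],[0.3,0,0,0,0,0,1],[0,0,0,0,0,0,1],[0,0,0,0,0,0,1]]]'

```text
clock: 10.45
ee_pos: [0.5793, -0.1329, 0.1449]
eef_rot: [[-0.001, -0.372, 0.928], [0.0, 0.928, 0.372], [-1.0, 0.0, -0.001]]
ft_force: [1.1, -0.2, -1.0]
gripper_width: 0.123
```

```bash
python3 -c "
from h import *
st();go(.5798,-.1344,.12,21.7)
c=cam('side');save(c,'above1.png',(270,100,400,230),4.5)"
```

```text
t 10.45 p [ 0.5793 -0.1329  0.1449] zang 21.82 tilt [-0.0006  0.0002] F [ 1.08 -0.18 -1.05] M [-0.03 -0.01  0.02] w 10.5 q [-0.45  0.09 -0.08  1.41 -0.    0.74]
shift if not turned [ 0.83 -0.05 -0.  ] shift once turned [ 0.83 -0.05 -0.  ] turn [ 0.02 -0.01 -0.  ]
```

View pics/above1.png

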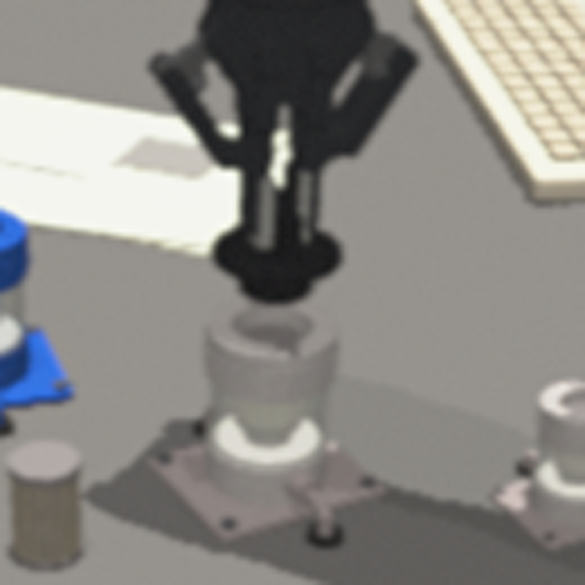

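The cap hangs about 10 mm above the mouth, with the flange at (278,250) and the ring at (271,345) in the crop. I'll check the lateral offset numerically in the same camera.

```bash
python3 -c "
from h import *
vv,uu=np.mgrid[0:400,0:640]
c=dict(np.load('last_side.npz'));P=world(c,uu,vv)
from scipy.optimize import least_squares
def fit(P,c,zlo,zhi,r0,cx,cy):
    d=np.hypot(P[...,0]-cx,P[...,1]-cy); m=(P[...,2]>zlo)&(P[...,2]<zhi)&(d<.045)&(c['range_z']>0)
    q=P[m]; 
    # outer silhouette: side wall points facing camera
    a=least_squares(lambda s:np.clip(np.hypot(q[:,0]-s[0],q[:,1]-s[1])-r0,0,None)*3+0.0*s[0],[cx,cy],loss='linear').x
    print(zlo,len(q),'x range',np.percentile(q[:,0],[.5,99.5]).round(4),'mid',np.percentile(q[:,0],[.5,99.5]).mean().round(4),'circ',cv2.minEnclosingCircle(q[:,:2].astype(np.float32)), 'z95',np.percentile(q[:,2],95).round(4),'z',np.median(q[:,2]))
fit(P,c,.132,.146,.032,.5798,-.134)
fit(P,c,.060,.0975,.034,.5798,-.134)
fit(P,c,.092,.0985,.034,.5798,-.134)
"
```

```text
0.132 266 x range [0.5472 0.6118] mid 0.5795 circ ((0.5787959694862366, -0.13162937760353088), 0.03374306857585907) z95 0.1422 z 0.1404762718403793
0.06 656 x range [0.5462 0.6131] mid 0.5796 circ ((0.5806583166122437, -0.13170599937438965), 0.03585220128297806) z95 0.0963 z 0.08702158736431428
0.092 225 x range [0.547  0.6132] mid 0.5801 circ ((0.5804197788238525, -0.13385817408561707), 0.03462187200784683) z95 0.0969 z 0.09522702362151625
```

Emit:
send_rows --moves '[[[0.4,-0.05,0,0,0,0,1],[0.2,0,0,0,0,0,1],[0,0,0,0,0,0,1]]]'

```text
clock: 10.8
ee_pos: [0.5795, -0.1347, 0.1256]
eef_rot: [[-0.002, -0.371, 0.929], [0.001, 0.929, 0.371], [-1.0, 0.002, -0.002]]
ft_force: [-0.3, 0.2, -0.1]
gripper_width: 0.127
```

Emit:
send_rows --moves '[[[0.08,0,0,0,0,0,1],[0.08,0,0,0,0,0,1],[0.08,0,0,0,0,0,1],[0,0,0,0,0,0,1],[0,0,0,0,0,0,1]]]'

```text
clock: 11.3
ee_pos: [0.5802, -0.1349, 0.12]
eef_rot: [[0.0, -0.371, 0.929], [-0.0, 0.929, 0.371], [-1.0, -0.0, 0.0]]
ft_force: [0.4, -0.4, -0.7]
gripper_width: 0.121
```

```bash
python3 -c "
from h import *
st()"
```

```text
t 11.3 p [ 0.5802 -0.1349  0.12  ] zang 21.77 tilt [ 0.0001 -0.0001] F [ 0.38 -0.39 -0.66] M [-0.02  0.03  0.05] w 10.3 q [-0.45  0.1  -0.11  1.36 -0.    0.74]
```

Emit:
send_rows --moves '[[[0.05,0,0,0,0,0,1],[0.05,0,0,0,0,0,1],[0,0,0,0,0,0,1],[0,0,0,0,0,0,1]]]'

```text
clock: 11.7
ee_pos: [0.5802, -0.1349, 0.117]
eef_rot: [[-0.0, -0.371, 0.929], [-0.0, 0.929, 0.371], [-1.0, -0.0, -0.0]]
ft_force: [0.1, 0.0, -0.7]
gripper_width: 0.122
```

```bash
python3 -c "
from h import *
st()"
```

```text
t 11.7 p [ 0.5802 -0.1349  0.117 ] zang 21.77 tilt [-0.0001 -0.0001] F [ 0.12  0.03 -0.7 ] M [ 0.02 -0.06 -0.02] w 10.4 q [-0.45  0.1  -0.11  1.36 -0.    0.74]
```

Already 1 mm below lip contact height with no side force. I'll continue.

Emit:
send_rows --moves '[[[0.05,0,0,0,0,0,1],[0.05,0,0,0,0,0,1],[0,0,0,0,0,0,1],[0,0,0,0,0,0,1]]]'

```text
clock: 12.1
ee_pos: [0.5803, -0.135, 0.1142]
eef_rot: [[0.0, -0.371, 0.929], [-0.0, 0.929, 0.371], [-1.0, -0.0, 0.0]]
ft_force: [-0.4, -0.7, 0.8]
gripper_width: 0.129
```

```bash
python3 -c "
from h import *
st()"
```

```text
t 12.1 p [ 0.5803 -0.135   0.1142] zang 21.77 tilt [ 0.0004 -0.0003] F [-0.37 -0.67  0.75] M [ 0.    0.02 -0.  ] w 11.0 q [-0.45  0.1  -0.12  1.35 -0.    0.74]
```

Emit:
send_rows --moves '[[[0.05,0,0,0,0,0,1],[0.05,0,0,0,0,0,1],[0,0,0,0,0,0,1],[0,0,0,0,0,0,1]]]'

```text
clock: 12.5
ee_pos: [0.5804, -0.135, 0.1113]
eef_rot: [[0.001, -0.371, 0.929], [-0.0, 0.929, 0.371], [-1.0, -0.001, 0.0]]
ft_force: [0.2, 0.2, 5.0]
gripper_width: 0.125
```

```bash
python3 -c "
from h import *
st()"
```

```text
t 12.5 p [ 0.5804 -0.135   0.1113] zang 21.77 tilt [ 0.0005 -0.0003] F [0.21 0.18 5.05] M [0.07 0.19 0.05] w 10.6 q [-0.45  0.1  -0.12  1.35 -0.    0.74]
```

The lugs are in the slots and the force follows the spring. I'll press on towards home, expected at TCP z ≈ 0.106.

Emit:
send_rows --moves '[[[0.05,0,0,0,0,0,1],[0.05,0,0,0,0,0,1],[0.03,0,0,0,0,0,1],[0,0,0,0,0,0,1],[0,0,0,0,0,0,1]]]'

```text
clock: 13.0
ee_pos: [0.5805, -0.135, 0.108]
eef_rot: [[0.001, -0.371, 0.929], [-0.0, 0.929, 0.371], [-1.0, -0.001, 0.001]]
ft_force: [-3.3, 1.8, 8.8]
gripper_width: 0.124
```

```bash
python3 -c "
from h import *
st()"
```

```text
t 13.0 p [ 0.5805 -0.135   0.108 ] zang 21.77 tilt [ 0.0008 -0.0005] F [-3.31  1.81  8.8 ] M [ 0.21  0.5  -0.  ] w 10.5 q [-0.45  0.1  -0.13  1.34 -0.    0.74]
```

Emit:
send_rows --moves '[[[0.04,0,0,0,0,0,1],[0,0,0,0,0,0,1],[0,0,0,0,0,0,1]]]'

```text
clock: 13.3
ee_pos: [0.5805, -0.1351, 0.1069]
eef_rot: [[0.001, -0.371, 0.929], [-0.001, 0.929, 0.371], [-1.0, -0.001, 0.001]]
ft_force: [-3.2, 0.3, 10.0]
gripper_width: 0.124
```

```bash
python3 -c "
from h import *
st()"
```

```text
t 13.3 p [ 0.5805 -0.1351  0.1069] zang 21.77 tilt [ 0.0008 -0.0006] F [-3.24  0.26  9.97] M [ 0.25  0.59 -0.01] w 10.5 q [-0.45  0.1  -0.13  1.34 -0.    0.74]
```

Emit:
send_rows --moves '[[[0.03,0.01,-0.02,0,0,0,1],[0,0,0,0,0,0,1],[0,0,0,0,0,0,1]]]'

```text
clock: 13.6
ee_pos: [0.5803, -0.1351, 0.1064]
eef_rot: [[0.002, -0.371, 0.929], [-0.001, 0.929, 0.371], [-1.0, -0.001, 0.002]]
ft_force: [-0.6, 0.7, 9.8]
gripper_width: 0.129
```

```bash
python3 -c "
from h import *
st()"
```

```text
t 13.6 p [ 0.5803 -0.1351  0.1064] zang 21.78 tilt [ 0.0021 -0.0007] F [-0.63  0.72  9.78] M [ 0.27  0.25 -0.05] w 11.0 q [-0.45  0.1  -0.13  1.33  0.    0.74]
```

Emit:
send_rows --moves '[[[0.02,0,0,0,0,0,1],[0,0,0,0,0,0,1],[0,0,0,0,0,0,1]]]'

```text
clock: 13.9
ee_pos: [0.5804, -0.1351, 0.1061]
eef_rot: [[0.002, -0.371, 0.929], [-0.001, 0.929, 0.371], [-1.0, -0.002, 0.002]]
ft_force: [-1.9, 1.9, 11.8]
gripper_width: 0.125
```

```bash
python3 -c "
from h import *
st()"
```

```text
t 13.9 p [ 0.5804 -0.1351  0.1061] zang 21.78 tilt [ 0.0022 -0.0009] F [-1.85  1.87 11.76] M [ 0.35  0.38 -0.07] w 10.7 q [-0.45  0.1  -0.13  1.33  0.    0.74]
```

Emit:
send_rows --moves '[[[0.02,0,0,0,0,0,1],[0,0,0,0,0,0,1],[0,0,0,0,0,0,1]]]'

```text
clock: 14.2
ee_pos: [0.5804, -0.1351, 0.106]
eef_rot: [[0.002, -0.371, 0.929], [-0.001, 0.929, 0.371], [-1.0, -0.002, 0.002]]
ft_force: [-3.9, 2.6, 16.6]
gripper_width: 0.126
```

```bash
python3 -c "
from h import *
st()"
```

```text
t 14.2 p [ 0.5804 -0.1351  0.106 ] zang 21.78 tilt [ 0.0024 -0.001 ] F [-3.9   2.59 16.62] M [ 0.45  0.82 -0.04] w 10.7 q [-0.45  0.1  -0.13  1.33  0.    0.74]
```

It's fully home: hard contact at z 0.106, 16.6 N. Now a first clockwise turn.

Emit:
send_rows --moves '[[[0,0.01,-0.01,0.4,0,0,1],[0,0,0,0.5,0,0,1],[0,0,0,0.5,0,0,1],[0,0,0,0.5,0,0,1],[0,0,0,0,0,0,1]]]'

```text
clock: 14.7
ee_pos: [0.5806, -0.1354, 0.1061]
eef_rot: [[0.004, -0.187, 0.982], [-0.002, 0.982, 0.187], [-1.0, -0.002, 0.003]]
ft_force: [0.4, 1.1, 13.0]
gripper_width: 0.121
```

```bash
python3 -c "
from h import *
st()"
```

```text
t 14.7 p [ 0.5806 -0.1354  0.1061] zang 10.79 tilt [ 0.0036 -0.0018] F [ 0.4   1.07 12.99] M [ 0.13  0.13 -0.04] w 10.3 q [-0.45  0.1  -0.13  1.33 -0.    0.93]
```

Emit:
send_rows --moves '[[[0.01,0,0,0.7,0,0,1],[0,0,0,0.7,0,0,1],[0,0,0,0.7,0,0,1],[0,0,0,0.7,0,0,1],[0,0,0,0.7,0,0,1],[0,0,0,0.7,0,0,1],[0,0,0,0,0,0,1]]]'

```text
clock: 15.4
ee_pos: [0.5807, -0.1356, 0.106]
eef_rot: [[0.004, 0.23, 0.973], [-0.002, 0.973, -0.23], [-1.0, -0.001, 0.004]]
ft_force: [0.7, -0.7, 14.6]
gripper_width: 0.124
```

```bash
python3 -c "
from h import *
st()"
```

```text
t 15.4 p [ 0.5807 -0.1356  0.106 ] zang -13.32 tilt [ 0.0039 -0.0023] F [ 0.68 -0.72 14.65] M [-0.06  0.22 -0.11] w 10.5 q [-0.45  0.1  -0.13  1.33 -0.    1.35]
```

Emit:
send_rows --moves '[[[0,0,0,0.7,0,0,1],[0,0,0,0.7,0,0,1],[0,0,0,0.7,0,0,1],[0,0,0,0.7,0,0,1],[0,0,0,0.6,0,0,1],[0,0,0,0.5,0,0,1],[0,0,0,0,0,0,1]]]'

```text
clock: 16.1
ee_pos: [0.5807, -0.1357, 0.1061]
eef_rot: [[0.004, 0.583, 0.813], [-0.002, 0.813, -0.583], [-1.0, 0.0, 0.005]]
ft_force: [-0.5, 0.5, 14.6]
gripper_width: 0.127
```

```bash
python3 -c "
from h import *
st()"
```

```text
t 16.1 p [ 0.5807 -0.1357  0.1061] zang -35.63 tilt [ 0.004  -0.0024] F [-0.49  0.5  14.63] M [-0.12  0.33 -0.05] w 10.8 q [-0.45  0.1  -0.13  1.33 -0.    1.74]
```

Emit:
send_rows --moves '[[[0,0,0,0.3,0,0,1],[0,0,0,0.3,0,0,1],[0,0,0,0,0,0,1]]]'

```text
clock: 16.4
ee_pos: [0.5807, -0.1357, 0.1061]
eef_rot: [[0.004, 0.63, 0.777], [-0.003, 0.777, -0.63], [-1.0, 0.001, 0.005]]
ft_force: [-0.5, -0.7, 15.3]
gripper_width: 0.124
```

```bash
python3 -c "
from h import *
st()"
```

```text
t 16.4 p [ 0.5807 -0.1357  0.1061] zang -39.02 tilt [ 0.004  -0.0025] F [-0.5  -0.74 15.33] M [-0.17  0.22 -0.03] w 10.6 q [-0.45  0.1  -0.13  1.33 -0.    1.8 ]
```

Now I'll feel for the stop in steps of about 1.7 degrees.

Emit:
send_rows --moves '[[[0,0,0,0.3,0,0,1],[0,0,0,0,0,0,1]]]'

```text
clock: 16.6
ee_pos: [0.5807, -0.1357, 0.1061]
eef_rot: [[0.004, 0.653, 0.758], [-0.002, 0.758, -0.653], [-1.0, 0.001, 0.005]]
ft_force: [-1.2, -0.6, 15.6]
gripper_width: 0.127
```

```bash
python3 -c "
from h import *
st()"
```

```text
t 16.6 p [ 0.5807 -0.1357  0.1061] zang -40.73 tilt [ 0.004  -0.0025] F [-1.2  -0.62 15.57] M [-0.08  0.21  0.07] w 10.8 q [-0.45  0.1  -0.13  1.33 -0.    1.83]
```

Emit:
send_rows --moves '[[[0,0,0,0.3,0,0,1],[0,0,0,0,0,0,1]]]'

```text
clock: 16.8
ee_pos: [0.5805, -0.1354, 0.106]
eef_rot: [[0.004, 0.675, 0.738], [-0.002, 0.738, -0.675], [-1.0, 0.001, 0.004]]
ft_force: [-1.9, 0.9, 16.9]
gripper_width: 0.125
```

```bash
python3 -c "
from h import *
st()"
```

```text
t 16.8 p [ 0.5805 -0.1354  0.106 ] zang -42.43 tilt [ 0.0036 -0.002 ] F [-1.86  0.88 16.94] M [0.12 0.47 0.22] w 10.6 q [-0.45  0.1  -0.13  1.33 -0.    1.86]
```

Emit:
send_rows --moves '[[[0,0,0,0.2,0,0,1],[0,0,0,0,0,0,1]]]'

```text
clock: 17.0
ee_pos: [0.5804, -0.1353, 0.106]
eef_rot: [[0.003, 0.689, 0.725], [-0.002, 0.725, -0.689], [-1.0, 0.001, 0.004]]
ft_force: [-1.5, 0.4, 17.0]
gripper_width: 0.12
```

```bash
python3 -c "
from h import *
st()"
```

```text
t 17.0 p [ 0.5804 -0.1353  0.106 ] zang -43.54 tilt [ 0.0034 -0.0019] F [-1.52  0.39 17.04] M [0.21 0.56 0.46] w 10.2 q [-0.45  0.1  -0.13  1.33 -0.    1.88]
```

It's at the stop: the moment is rising to 0.46 N m. I'll ease back about 2.5° and let it rise.

Emit:
send_rows --moves '[[[0,0,0,-0.4,0,0,1],[0,0,0,0,0,0,1],[-0.04,0,0,0,0,0,1],[-0.04,0,0,0,0,0,1],[0,0,0,0,0,0,1]]]'

```text
clock: 17.5
ee_pos: [0.5804, -0.1353, 0.1076]
eef_rot: [[0.003, 0.659, 0.752], [-0.002, 0.752, -0.659], [-1.0, 0.001, 0.003]]
ft_force: [0.4, -0.6, 9.8]
gripper_width: 0.126
```

```bash
python3 -c "
from h import *
st()"
```

```text
t 17.5 p [ 0.5804 -0.1353  0.1076] zang -41.25 tilt [ 0.003  -0.0015] F [ 0.39 -0.61  9.8 ] M [-0.09 -0.21  0.01] w 10.7 q [-0.45  0.1  -0.13  1.34 -0.    1.84]
```

Emit:
send_rows --moves '[[[-0.04,0,0,0,0,0,1],[-0.03,0,0,0,0,0,1],[0,0,0,0,0,0,1],[0,0,0,0,0,0,1]]]'

```text
clock: 17.9
ee_pos: [0.5803, -0.1353, 0.1092]
eef_rot: [[0.003, 0.659, 0.752], [-0.001, 0.752, -0.659], [-1.0, 0.001, 0.003]]
ft_force: [1.7, -1.4, 6.3]
gripper_width: 0.125
```

```bash
python3 -c "
from h import *
st()"
```

```text
t 17.9 p [ 0.5803 -0.1353  0.1092] zang -41.25 tilt [ 0.0028 -0.0014] F [ 1.7  -1.38  6.33] M [-0.2  -0.29  0.09] w 10.6 q [-0.45  0.1  -0.13  1.34 -0.    1.84]
```

Emit:
send_rows --moves '[[[-0.03,0,0,0,0,0,1],[0,0,0,0,0,0,1],[0,0,0,0,0,0,1]]]'

```text
clock: 18.2
ee_pos: [0.5803, -0.1353, 0.11]
eef_rot: [[0.003, 0.659, 0.752], [-0.001, 0.752, -0.659], [-1.0, 0.001, 0.003]]
ft_force: [2.3, 0.1, 7.7]
gripper_width: 0.125
```

```bash
python3 -c "
from h import *
st()"
```

```text
t 18.2 p [ 0.5803 -0.1353  0.11  ] zang -41.25 tilt [ 0.0027 -0.0013] F [2.33 0.11 7.74] M [-0.18 -0.46  0.07] w 10.6 q [-0.45  0.1  -0.13  1.34 -0.    1.84]
```

Emit:
send_rows --moves '[[[-0.03,0,0,0,0,0,1],[0,0,0,0,0,0,1],[0,0,0,0,0,0,1]]]'

```text
clock: 18.5
ee_pos: [0.5802, -0.1352, 0.1104]
eef_rot: [[0.002, 0.659, 0.752], [-0.001, 0.752, -0.659], [-1.0, 0.001, 0.003]]
ft_force: [5.8, -2.6, 2.8]
gripper_width: 0.125
```

```bash
python3 -c "
from h import *
st()"
```

```text
t 18.5 p [ 0.5802 -0.1352  0.1104] zang -41.25 tilt [ 0.0024 -0.0011] F [ 5.79 -2.57  2.76] M [-0.49 -1.15  0.02] w 10.6 q [-0.45  0.1  -0.13  1.34  0.    1.84]
```

Rose 4 mm and the upward load is now taken by the notches, so it's locked. I'll release and retreat.

Emit:
send_rows --moves '[[[0,0,0,0,0,0,0.7],[0,0,0,0,0,0,0.4],[0,0,0,0,0,0,0.2],[0,0,0,0,0,0,0.2],[-0.2,0,0,0,0,0,0.2],[-0.6,0,0,0,0,0,0.2],[-0.9,0,0,0,0,0,0.2],[-0.9,0,0,0,0,0,0.2],[-0.9,0,0,0,0,0,0.2],[-0.9,0,0,0,0,0,0.2]]]'

```text
clock: 19.5
ee_pos: [0.579, -0.1346, 0.2434]
eef_rot: [[0.0, 0.659, 0.752], [-0.0, 0.752, -0.659], [-1.0, 0.0, 0.0]]
ft_force: [0.3, -0.8, -0.1]
gripper_width: 0.8
```

Emit:
send_rows --moves '[[[0,-1,0,0,0,0,0.2],[0,-1,0,0,0,0,0.2],[0,-1,0,0,0,0,0.2],[0,-1,0,0,0,0,0.2],[0,0,0,0,0,0,0.2],[0,0,0,0,0,0,0.2],[0,0,0,0,0,0,0.2]]]'

```text
clock: 20.2
ee_pos: [0.5004, -0.2245, 0.2421]
eef_rot: [[0.0, 0.659, 0.752], [-0.0, 0.752, -0.659], [-1.0, 0.0, 0.0]]
ft_force: [1.1, 1.5, -0.4]
gripper_width: 0.799
```

```bash
python3 -c "
from h import *
st()
vv,uu=np.mgrid[0:400,0:640]
for n in('side','top'):
    c=cam(n);P=world(c,uu,vv);m=(np.hypot(P[...,0]-.58,P[...,1]+.135)<.05)&(c['range_z']>0)&(P[...,2]>.07)&(P[...,2]<.14)
    q=P[m];w=q[q[:,2]>.115]; 
    if len(w)>5:
        e,V=np.linalg.eigh(np.cov(w[:,:2].T));print(n,len(w),'wing top z',np.percentile(w[:,2],[80,95]).round(4),'ang',np.degrees(np.arctan2(V[1,1],V[0,1])).round(1),'mean',w.mean(0).round(4))
    f=q[(q[:,2]>.095)&(q[:,2]<.112)];print('flange z',np.percentile(f[:,2],[50,80,95]).round(4))
a=cv2.resize(np.load('last_side.npz')['image'][90:320,220:450],(400,400));b=cv2.resize(np.load('last_top.npz')['image'][110:330,190:410],(400,400))
cv2.imwrite('pics/end.png',np.hstack([a,b])[...,::-1])"
```

```text
t 20.2 p [ 0.5004 -0.2245  0.2421] zang -41.23 tilt [ 0.0003 -0.    ] F [ 1.13  1.5  -0.43] M [ 0.01 -0.   -0.  ] w 67.9 q [-0.66 -0.05 -0.04  1.58  0.    1.63]
side 155 wing top z [0.1316 0.1324] ang 46.5 mean [ 0.5803 -0.1301  0.1255]
flange z [0.1056 0.1068 0.1093]
top 189 wing top z [0.1339 0.1353] ang 48.5 mean [ 0.5789 -0.1343  0.1309]
flange z [0.1068 0.1081 0.1092]
```

View pics/end.png

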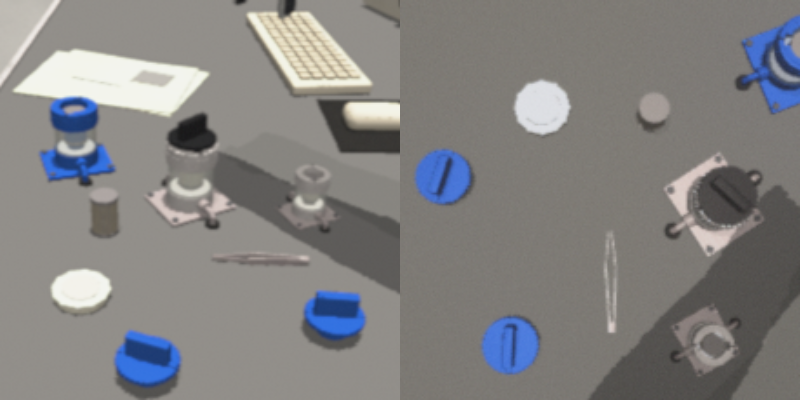

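The end picture shows the black cap level on the canister, at (190,135) in the left half and (735,195) in the right. Everything else is where it was and the arm is clear. Wing top and flange heights match the locked state (0.132 and 0.106 m), so I'm handing in.

```bash
python3 -c "
from h import *
finish_job()"
```

```text
the job is handed in; nothing more can be done
```

The black cap is back on the larger grey canister and locked, and I handed the job in at about 20 s of the 72 s allowed. `finish_job` gives no verdict.

- **Fitting and pressing:** the lugs went into the slots, which I saw at about 112°, on the first try. I pressed until the flange met the rim, at about 17 N.
- **Turning and locking:** I turned it clockwise while holding it down until the turning moment rose to 0.46 N m, about 64° from the slots. I eased back about 2°, let it rise 4 mm until the notches took the load, then let go and moved clear.
- **Last checks:** the wing top is at about 0.132 m from the side camera and 0.134 m from the top one, against 0.132 m expected. The flange top is at about 0.106–0.108 m, against 0.106 m expected. The wing's angle is about 47–48°, roughly 64° from the slots and so near the stop end of the locking notch. The other things on the bench look unmoved in the final pictures.
- **Disagreements:** no check failed. The two cameras differ by about 2 mm, which is within their calibration. Sideways forces peaked at about 6 N during the final rise. I did not try turning the cap back to test the lock.

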